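Move the splash shield to the loaded dry-block heater

TASK

The tubes in the loaded block heater are about to be heated and need the amber splash shield, which still hangs on the empty heater. Pinch the shield's two red tabs together to pull its sprung hinge pins, lift the shield off, and lower it gently between the posts of the loaded heater until you feel its rail fully home in the hinge sockets, then let go so that both pins spring out into their holes. Do not force the hinges, and do not disturb the tubes or the things on the bench.

Things in the scene. Friction and masses are not known exactly. Their poses are not given: they have to be found in the camera images.
- heater_b_hinge (a point): Nominal hinge axis of the loaded heater at mid-width, 55 mm in front of its origin, 205 mm up; y along it. Its two sockets are open-topped troughs at y = 72 to 94 mm either side, 18 mm wide inside, mouths flared to 36 mm, lips 23 mm above the axis, a flat rigid floor 8 mm below it; end plates 174 mm apart with a 10 mm hole for each pin on the axis. Resting rail = holes in line
- heater_b: The loaded block heater, fixed, same make and axes as the empty one, with three tubes in its block (tops about 205 mm above the bench, centres 59 mm and more behind the hinge axis). Its socket bar was clamped to the posts by hand: the true height of the sockets is up to 9 mm above or below the nominal hinge axis (not measured, feel for it); sideways they are true
- heater_a: The empty block heater, fixed: white housing 170 x 200 x 70 mm, aluminium block with eight empty wells; origin at the centre of its underside, z up, control panel towards -x. Two steel posts (10 mm, tops 238 mm above the bench) stand 35 mm in front of the origin at y = +-83 mm and carry hinge sockets like the loaded heater's. The shield hangs here at the start
- shield_grip (a point): Point midway between the shield's two red finger tabs, 30 mm above the rail's axis; axes as the shield's. The tabs are 20 mm long in x, 6 mm thick and reach from 8 to 44 mm above the axis; their outer faces lie at y = +33 and -33 mm with the pins out, +22 and -22 mm fully pinched. Pinched, they carry the shield
- shield: Splash shield, 0.25 to 0.4 kg: amber see-through panel, 136 mm wide, reaching 108 mm below the axis, 4 mm thick (trims 8 mm), hung from a round aluminium rail (16 mm diameter, 170 mm long). Origin on the rail's axis at mid-length; y along the rail, z up when it hangs, x square to the panel
- pin_left (a joint): Sprung hinge pin in the rail's +y end (7 mm diameter, round tip) with its red tab: 0 m = sprung out, 10 mm proud of the rail's end; 0.011 m = pulled fully in (end stop). The spring takes 3.6 N to start and 8.6 N at the stop; let go, it springs out again
- pin_right (a joint): The same pin and tab at the rail's -y end, 0 = out, 0.011 m = fully pulled in
- heater_a_hinge (a point): Hinge axis of the empty heater at mid-width: 55 mm in front of the heater's origin, 205 mm above the bench; y along the axis. The shield's origin lies here at the start
- tube_2: Glass culture tube, 16 x 149 mm with cotton plug, standing in a front-row well of the loaded heater; origin at its foot, z up
- tube_5: Glass culture tube like the other, front row of the loaded heater; origin at its foot, z up
- tube_8: Glass culture tube like the others, back row of the loaded heater; origin at its foot, z up
- lab_timer: White kitchen-style lab timer lying on the bench, 70 x 66 x 19 mm, bystander; origin under its centre
- beaker_50: Small glass beaker, 48 mm wide, 58 mm high, bystander; origin under its centre
- specimen_cup_0: Specimen cup with red lid, 62 mm wide, 68 mm high, bystander; origin under its centre
- tape_roll: Roll of brown tape lying flat, 92 mm wide, 48 mm high, bystander; origin under its centre

How it is judged:
On the way:
1. both pins are pulled and the shield is lifted out of the empty heater's sockets (value of joint each of pin_left, pin_right above 0.008 m and z of shield in the frame of heater_a above 0.23 m), for 0.1 s.
At the end, for the whole second after the job is handed in: The shield hangs at rest in the loaded heater's sockets: both pins sprung out to within 2 mm of fully out (in their holes), its origin within 4 mm in x and 5 mm in y of that hinge axis and within 12 mm of its nominal height, tilted under 0.15 rad, speed under 0.02 m/s (value of joint each of pin_left, pin_right below 0.002 m and x of shield in the frame of heater_b_hinge between -0.004 and 0.004 m and y of shield in the frame of heater_b_hinge between -0.005 and 0.005 m and z of shield in the frame of heater_b_hinge between -0.012 and 0.012 m and angle between shield's own z axis and vertical below 0.15 rad and linear speed of shield below 0.02 m/s); the robot touches nothing.
It fails at once if the shield is pressed or wrenched against the loaded heater with more than 25 N (contact force between shield and heater_b above 25 N).
It fails at once if the shield is pressed or wrenched against the empty heater with more than 60 N (contact force between shield and heater_a above 60 N).
It fails at once if a tube is tipped by more than 0.2 rad or moved by more than 15 mm (angle between any of tube_2, tube_5, tube_8's own z axis and vertical above 0.2 rad or distance of any of tube_2, tube_5, tube_8 from where it was at the start of the episode above 0.015 m).
It fails at once if the timer, the beaker, the specimen cup or the tape roll is shifted by more than 20 mm (distance of any of lab_timer, beaker_50, specimen_cup_0, tape_roll from where it was at the start of the episode above 0.02 m).
It also fails if it takes over 45 s, if anything falls off the work surface, if the arm or the gripper's body presses on something with over 40 N, if the wrist force passes 120 N, or if a joint passes its speed limit or range.

ROBOT

A 6-joint arm with a two-finger parallel gripper is mounted at the origin on a cart in front of the work surface, level with it; the furniture and walls round the work are solid. World frame = base frame: x ahead of the robot, y to its left, z up, the work surface at z = 0. Lengths are in m, angles in rad, forces in N, time in s.
With the tool pointing down it reaches from about 0.35 to 0.975 m from the base axis. Payload 4.9 kg.
Tool frame: the origin (TCP) lies midway between the tips of the shut fingers; the grasp point (between the pads) lies 19 mm behind it; z points along the fingers, y is the direction in which the jaws open and shut (so a half turn about z gives the same grasp; the last joint's range is limited). The gripper opens to 85 mm and grips with 20 to 120 N. Pads are 22 mm wide; open, the fingers measure 114 mm over their backs; the gripper's body (76 mm by 85 mm) begins 54 mm behind the grasp point. The pads swing forward as they close: fully open they stand 13 mm farther back than shut.
Start: joints at [-1.235, 0.053, 1.613, -0, 1.476, -0.119], TCP at [0.275, -0.561, 0.231] pointing down, gripper open.
Joint ranges: [-3.01, 3.01], [-1.01, 2.22], [0.06, 2.58], [-1.02, 4.17], [0.09, 2.62], [-3.14, 3.14]. Speed limits (rad/s): [2.57, 2.57, 3.14, 3.14, 3.14, 3.14].

INTERFACE

Orientations are given as a rotation vector (axis times angle).
In Python, from station import ctrl gives the robot as it stands.
- The arm moves only by the shell command python3 -m jog 'ROWS' [FORCE]. ROWS is JSON, one flat list of numbers, 7 for each row, row after row: the opening, from 0 (shut) to 1 (fully open), then the shift along the tool's x, y, z in m, then the turn, a rotation vector about the tool's x, y, z in degrees. A call has 1 to 10 rows; each row shifts and turns the commanded pose from where the row before left it, along the tool's axes as they then stand; what a row does not reach is not made up. A row lasts 1/8 s, in which the tool goes at most 62.5 mm and 10.7 degrees, less where a joint would pass 70% of its speed; a pose out of reach is approached as far as the arm can. A call with a gripper value outside its range is refused whole. The fingers move at their own pace and stop on an object; FORCE is the grip in N (left out, the last holds). Time passes only in rows, so rows that do not move let the fingers close. It gives the time, the measured TCP pose, the force and the opening at its end, in the units of the state.
- ctrl.get_obs(): the state, without advancing time (a new reading comes with each control period).
- ctrl.get_image(name): name is "scene" or "top" or "wrist"; returns a dict with "image" (384x512x3 uint8, blue, green, red), "camera_matrix" (3x3 intrinsics, pixels), "rvec" (rotation vector, rad) and "tvec" (3), from world to camera coordinates, as OpenCV has them; the wrist camera has in their place "mount" (4x4, takes a point from camera to tool coordinates, whose origin is the TCP and whose axes are the flange's). Camera axes: x right, y down, z forward; pixel columns grow to the right and rows downward; lengths in m; the calibration is good to about 2 mm. A picture is of the moment at which its call begins: read the wrist's pose just before it. There is no depth.
- ctrl.finish_job(): hands the job in, once; it reports no verdict.
Trained networks look in a picture, given as the dict that the camera call returned (one of the last four; its "shot" number tells which), for a name from the list of things; names that differ only in an ending like _2 or _b are one class to them, and where a whole thing is asked for, a point or a joint stands for the part that bears it (a point fixed in the world has none). Each returns a list of dicts, best first, with "p" (0 to 1); they miss things now and then, are a little off and sometimes report something else, mostly with a low value. They report only what shows in the picture. A call takes as long as a camera call.
- ctrl.boxes_of(target, picture): "box" ([centre column, centre row, width, height] in pixels, round what is visible of it).
The state is a dict: "t": time; "q": joint angles; "dq": joint speeds; "effort": joint torques, N m; "tool_pos": TCP position; "tool_rot": TCP orientation; "contact_force": force on the tool from outside, world axes, zero at the start; "wrist_torque": the same for the moment, N m; "opening": finger opening in m.
Only numpy, scipy, OpenCV 4.12 (cv2) and the standard library are available. Lean on these libraries where they do the work, as an engineer would, in place of code of your own. Each camera call takes 0.05 s, during which the arm holds its last target. There are 200 camera calls.

## Working session

There is one attempt and no reset: what is moved stays moved. The work goes in short steps, Python scripts to look and compute and a shell command to move; the robot and the scene stay as the last step left them, time stands still between calls to the robot, and variables do not carry over. Pictures are saved under pics/ and viewed, about 8 in all and at most 12, crops included, and the job is handed in when it is done.

```bash
ls; mkdir -p pics
python3 - <<'E'
from station import ctrl
import cv2,numpy as np
o=ctrl.get_obs(); print({k:np.round(v,3).tolist() for k,v in o.items()})
ims=[]
for n in ("scene","top"):
    p=ctrl.get_image(n); ims.append(p["image"])
    print(n,np.round(p["camera_matrix"],1).tolist(),p["rvec"],p["tvec"])
    for t in ("shield","shield_grip","heater_a","tube_2","pin_left","lab_timer","beaker_50","specimen_cup_0","tape_roll"):
        print(t,[(np.round(b["box"]).tolist(),round(b["p"],2)) for b in ctrl.boxes_of(t,p)[:4]])
cv2.imwrite("pics/a.png",ims[0]);cv2.imwrite("pics/b.png",ims[1])
E
```

```text
pics
{'t': 0.0, 'q': [-1.235, 0.053, 1.614, 0.0, 1.476, -0.119], 'dq': [-0.001, 0.0, 0.001, 0.001, -0.001, 0.001], 'effort': [0.001, -39.368, -37.018, 0.0, 0.007, 0.0], 'tool_pos': [0.274, -0.561, 0.23], 'tool_rot': [-3.059, -0.708, 0.0], 'contact_force': [0.073, -0.703, 0.168], 'wrist_torque': [-0.021, -0.0, 0.042], 'opening': 0.085}
scene [[427.3, 0.0, 254.3], [0.0, 427.3, 193.0], [0.0, 0.0, 1.0]] [ 1.18909562 -2.26396276  1.02539867] [0.36799068 0.36200273 0.89525467]
shield [([178.0, 213.0, 64.0, 57.0], 0.7)]
shield_grip [([179.0, 213.0, 59.0, 58.0], 0.65)]
heater_a [([272.0, 200.0, 94.0, 96.0], 0.95), ([176.0, 226.0, 97.0, 109.0], 0.69)]
tube_2 [([286.0, 176.0, 10.0, 33.0], 0.6), ([267.0, 182.0, 7.0, 32.0], 0.47)]
pin_left [([166.0, 199.0, 9.0, 12.0], 0.58)]
lab_timer [([307.0, 259.0, 32.0, 23.0], 0.87), ([343.0, 209.0, 15.0, 19.0], 0.39)]
beaker_50 [([276.0, 270.0, 14.0, 28.0], 0.73)]
specimen_cup_0 [([331.0, 232.0, 22.0, 30.0], 0.75)]
tape_roll [([189.0, 190.0, 12.0, 14.0], 0.22)]
top [[479.4, 0.0, 255.6], [0.0, 479.4, 194.2], [0.0, 0.0, 1.0]] [ 2.16587796 -2.13232832  0.17820312] [0.0587853  0.54215481 1.42269926]
shield [([180.0, 186.0, 65.0, 16.0], 0.78)]
shield_grip [([300.0, 251.0, 18.0, 21.0], 0.57)]
heater_a [([272.0, 195.0, 79.0, 60.0], 0.89)]
tube_2 [([258.0, 176.0, 3.0, 8.0], 0.62), ([291.0, 191.0, 10.0, 12.0], 0.52), ([268.0, 188.0, 8.0, 16.0], 0.5)]
pin_left []
lab_timer [([270.0, 254.0, 22.0, 26.0], 0.61)]
beaker_50 [([235.0, 253.0, 16.0, 14.0], 0.67)]
specimen_cup_0 [([301.0, 251.0, 18.0, 26.0], 0.58)]
tape_roll [([333.0, 240.0, 32.0, 30.0], 0.55)]
```

Run:
```python
import cv2
a=cv2.imread("pics/a.png")[130:300,110:370];b=cv2.imread("pics/b.png")[130:290,120:380]
a=cv2.resize(a,None,fx=3,fy=3,interpolation=2)[:, :];b=cv2.resize(b,None,fx=3,fy=3,interpolation=2)
cv2.imwrite("pics/a2.png",a);cv2.imwrite("pics/b2.png",b)
```

```text
(no output)
```

View pics/a2.png

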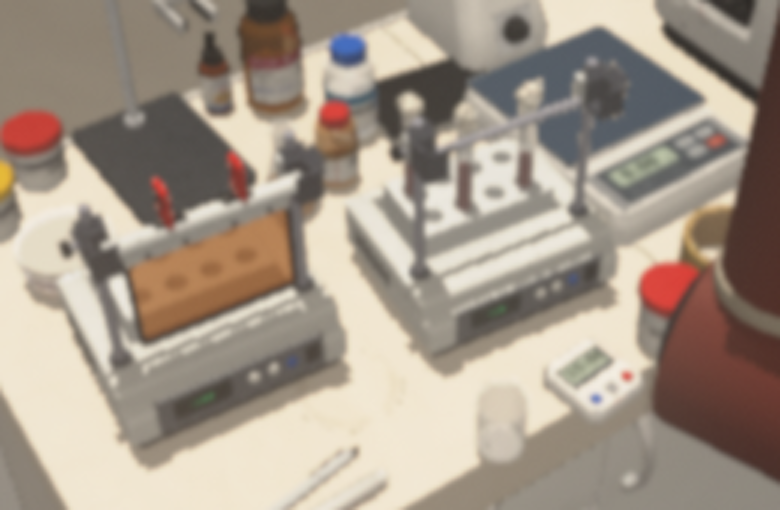

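View pics/b2.png

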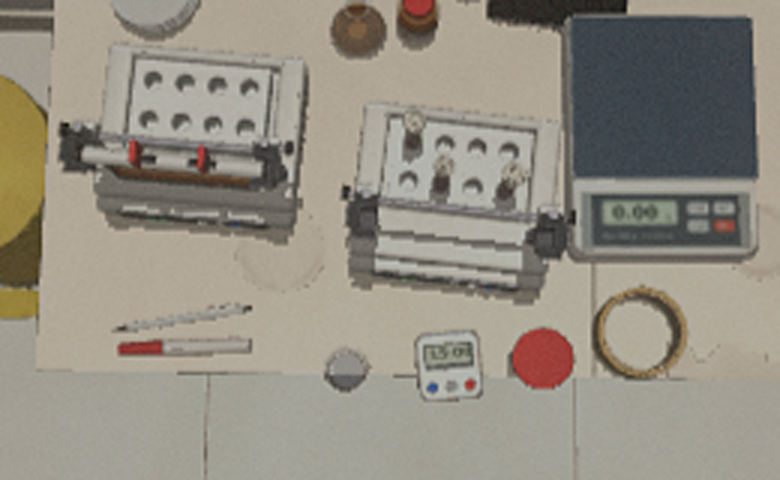

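The scene view shows the shield on the left heater, with red tabs at full-frame (164,197) and (189,188). The loaded heater is on the right, its dark sockets at (253,180) and (312,160). In the top view the tabs are at (165,181) and (188,182), and the loaded heater's sockets at (241,202) and (302,208).

```bash
cat > h.py <<'E'
from station import ctrl
import cv2,numpy as np
from scipy.spatial.transform import Rotation as R
def ray(p,uv,o=None):
    """origin, unit direction in world"""
    K=p["camera_matrix"]; d=np.linalg.inv(K)@np.array([uv[0],uv[1],1.])
    if "mount" in p:
        T=np.eye(4);T[:3,:3]=R.from_rotvec(o["tool_rot"]).as_matrix();T[:3,3]=o["tool_pos"]
        M=T@np.array(p["mount"]); c=M[:3,3]; d=M[:3,:3]@d
    else:
        Rm=cv2.Rodrigues(np.array(p["rvec"]))[0]; c=-Rm.T@np.ravel(p["tvec"]); d=Rm.T@d
    return c,d/np.linalg.norm(d)
def tri(rays):
    A=sum(np.eye(3)-np.outer(d,d) for c,d in rays);b=sum((np.eye(3)-np.outer(d,d))@c for c,d in rays)
    x=np.linalg.solve(A,b); return x,[round(float(np.linalg.norm(np.cross(x-c,d))),4) for c,d in rays]
def atz(r,z): c,d=r; return c+d*(z-c[2])/d[2]
def pix(p,X,o):
    T=np.eye(4);T[:3,:3]=R.from_rotvec(o["tool_rot"]).as_matrix();T[:3,3]=o["tool_pos"]
    M=T@np.array(p["mount"]); c=M[:3,:3].T@(np.asarray(X)-M[:3,3]); u=p["camera_matrix"]@c; return u[:2]/u[2]
E
python3 - <<'E'
from h import *
s=ctrl.get_image("scene");t=ctrl.get_image("top");w=ctrl.get_image("wrist")
print(np.round(w["mount"],3).tolist(),w["camera_matrix"].round(1).tolist())
for n,a,b in (("tabL",(164,196.7),(165,181)),("tabR",(189.3,188.3),(187.7,182.3)),("sockL",(252.7,180),(241,201.7)),("sockR",(311.7,160),(302,208.3))):
    x,e=tri([ray(s,a),ray(t,b)]);print(n,x.round(3),e,atz(ray(t,b),.225).round(3))
o=ctrl.get_obs();print(R.from_rotvec(o["tool_rot"]).as_matrix().round(3))
for n,uv in (("cup",(301,251)),("beaker",(235,253)),("timer",(270,254)),("tape",(333,240))): print(n,atz(ray(t,uv),0.04).round(3))
E
```

```text
[[0.0, -0.949, -0.314, 0.08], [1.0, 0.0, 0.0, -0.0], [-0.0, -0.314, 0.949, -0.143], [0.0, 0.0, 0.0, 1.0]] [[266.3, 0.0, 254.1], [0.0, 266.3, 190.3], [0.0, 0.0, 1.0]]
tabL [0.544 0.312 0.233] [0.0019, 0.0019] [0.545 0.312 0.225]
tabR [0.542 0.252 0.23 ] [0.0011, 0.0011] [0.542 0.251 0.225]
sockL [0.494 0.109 0.22 ] [0.0014, 0.0014] [0.492 0.108 0.225]
sockR [ 0.477 -0.055  0.219] [0.001, 0.001] [ 0.477 -0.054  0.225]
[[ 0.898  0.439  0.   ]
 [ 0.439 -0.898  0.   ]
 [ 0.    -0.    -1.   ]]
cup [ 0.371 -0.072  0.04 ]
beaker [0.362 0.126 0.04 ]
timer [0.361 0.022 0.04 ]
tape [ 0.405 -0.168  0.04 ]
```

```bash
python3 -m jog '[1,0,0,-0.045,0,0,10, 1,0,0,-0.045,0,0,10, 1,0,0,-0.04,0,0,10, 1,0.02,-0.05,0,0,0,0, 1,0.02,-0.06,0,0,0,0, 1,0.02,-0.06,0,0,0,0, 1,0.02,-0.06,0,0,0,0, 1,0.02,-0.06,0,0,0,0, 1,0.01,-0.06,0,0,0,0, 1,0.01,-0.06,0,0,0,0]' && python3 -m jog '[1,0,-0.06,0,0,0,0, 1,0,-0.06,0,0,0,0, 1,0,-0.06,0,0,0,0, 1,0,-0.06,0,0,0,0, 1,0,0,0,0,0,0]'
python3 - <<'E'
from h import *
o=ctrl.get_obs();p=ctrl.get_image("wrist");cv2.imwrite("pics/w1.png",p["image"]);np.save("w1.npy",[o,p],allow_pickle=True)
print(R.from_rotvec(o["tool_rot"]).as_matrix().round(3).tolist())
for t in ("shield","shield_grip","heater_a","tube_2","pin_left"):
    print(t,[(np.round(b["box"]).tolist(),round(b["p"],2)) for b in ctrl.boxes_of(t,p)[:4]])
E
```

```text
t: 2.4
tool_pos: [0.4215, -0.1615, 0.3615]
tool_rot: [3.139, -0.108, 0.001]
contact_force: [0.8, -0.2, -0.1]
opening: 0.0858
t: 3.02
tool_pos: [0.4373, 0.0796, 0.3614]
tool_rot: [-3.139, 0.096, -0.0]
contact_force: [0.3, -1.1, 0.4]
opening: 0.0855
[[0.998, -0.061, 0.0], [-0.061, -0.998, 0.001], [0.0, -0.001, -1.0]]
shield [([78.0, 90.0, 155.0, 23.0], 0.71)]
shield_grip [([80.0, 91.0, 154.0, 24.0], 0.58)]
heater_a [([98.0, 62.0, 192.0, 116.0], 0.88), ([302.0, 88.0, 207.0, 140.0], 0.82)]
tube_2 [([284.0, 76.0, 24.0, 20.0], 0.91), ([335.0, 78.0, 39.0, 24.0], 0.65), ([256.0, 38.0, 17.0, 37.0], 0.63)]
pin_left [([12.0, 87.0, 22.0, 20.0], 0.77)]
```

View pics/w1.png

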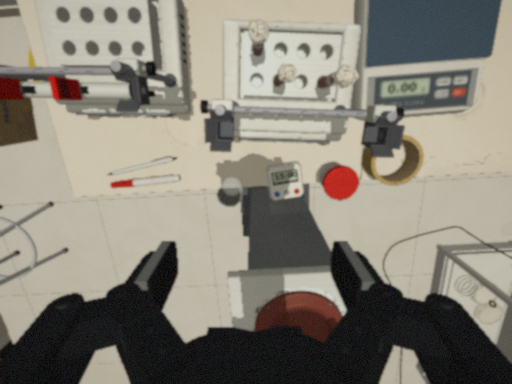

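The wrist view shows the shield rail at the left, with red tabs at about (8,88) and (66,88). The loaded heater's sockets are at about (220,128) and (383,132), joined by a bar behind them.

```bash
python3 -m jog '[1,0.02,-0.05,0,0,0,0, 1,0.02,-0.05,0,0,0,0, 1,0.02,-0.05,0,0,0,0, 1,0.02,-0.05,0,0,0,0,1,0,0,0,0,0,0]'
python3 - <<'E'
from h import *
o=ctrl.get_obs();p=ctrl.get_image("wrist");cv2.imwrite("pics/w2.png",p["image"]);np.save("w2.npy",[o,p],allow_pickle=True)
print(R.from_rotvec(o["tool_rot"]).as_matrix().round(3).tolist())
for t in ("shield","shield_grip","pin_left"):
    print(t,[(np.round(b["box"]).tolist(),round(b["p"],2)) for b in ctrl.boxes_of(t,p)[:4]])
# red blobs
h=cv2.cvtColor(p["image"],cv2.COLOR_BGR2HSV)
m=(((h[...,0]<8)|(h[...,0]>172))&(h[...,1]>170)&(h[...,2]>100)).astype(np.uint8)
n,l,st,c=cv2.connectedComponentsWithStats(m)
for i in range(1,n):
    if st[i,4]>40: print(st[i],c[i].round(1))
E
```

```text
t: 3.95
tool_pos: [0.5325, 0.271, 0.3593]
tool_rot: [3.139, -0.107, -0.005]
contact_force: [-0.1, -0.6, -0.4]
opening: 0.0853
[[0.998, -0.068, -0.003], [-0.068, -0.998, -0.001], [-0.003, 0.001, -1.0]]
shield [([243.0, 170.0, 156.0, 35.0], 0.78)]
shield_grip [([243.0, 170.0, 152.0, 36.0], 0.93), ([433.0, 147.0, 63.0, 22.0], 0.69)]
pin_left [([213.0, 174.0, 9.0, 23.0], 0.56), ([413.0, 113.0, 61.0, 20.0], 0.47)]
[391   0  20  10 152] [399.9   3.7]
[267 161   8  25 111] [270.4 174.1]
[208 166   7  20  99] [210.8 175.4]
[429 210  33  30 755] [445.  224.8]
[216 219  19   7  84] [225.7 222.5]
```

View pics/w2.png

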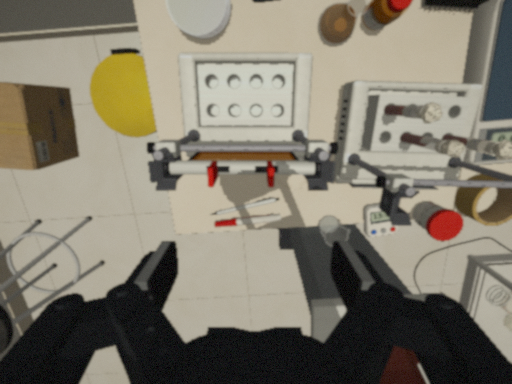

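Run:
```python
import cv2
i=cv2.imread("pics/w2.png")[125:200,140:345]
cv2.imwrite("pics/w2c.png",cv2.resize(i,None,fx=3.9,fy=3.9,interpolation=0))
i=cv2.imread("pics/w1.png")[85:160,195:410]
cv2.imwrite("pics/w1c.png",cv2.resize(i,None,fx=3.7,fy=3.7,interpolation=0))
```

```text
(no output)
```

View pics/w2c.png

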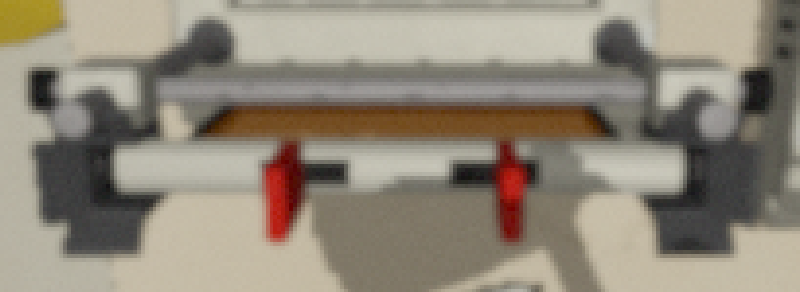

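View pics/w1c.png

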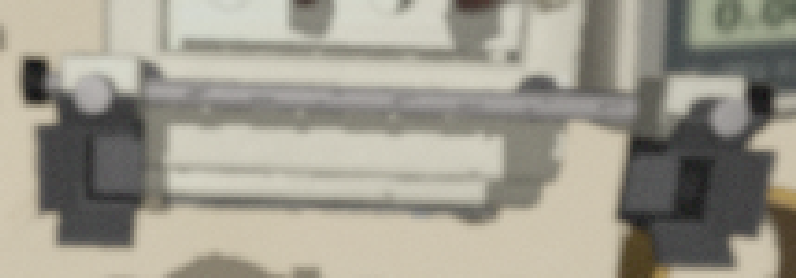

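Run:
```python
from h import *
o1,p1=np.load("w1.npy",allow_pickle=True);o2,p2=np.load("w2.npy",allow_pickle=True)
c2=lambda x,y:(x/3.9+140-.4,y/3.9+125-.4); c1=lambda x,y:(x/3.7+195-.4,y/3.7+85-.4)
r1=lambda x,y:ray(p1,c1(x,y),o1); r2=lambda x,y:ray(p2,c2(x,y),o2)
def pair(n,a,b,off):
    d=a-b; yaw=np.arctan2(-d[0],d[1]); m=(a+b)/2
    print(n,"L",a.round(4),"R",b.round(4),"dist",np.linalg.norm(d).round(4),"yaw deg",np.degrees(yaw).round(2),"hinge",(m[:2]-off*np.array([np.cos(yaw),np.sin(yaw)])).round(4))
pair("A posts",atz(r2(73,118),.238),atz(r2(715,118),.238),.02)
pair("A tabtops front edge",atz(r2(278,238),.249),atz(r2(511,238),.249),-.01)
pair("A rail",atz(r2(113,168),.205),atz(r2(690,168),.205),0)
pair("B posts w1",atz(r1(95,95),.238),atz(r1(728,118),.238),.02)
pair("B floor w1",atz(r1(115,163),.197),atz(r1(665,183),.197),0)
# w2 view of B post tops? tubes check; post A triangulate with w1: right post A in w1 approx (151,67)?
```

```text
A posts L [0.5681 0.3641 0.238 ] R [0.5569 0.1997 0.238 ] dist 0.1647 yaw deg -3.9 hinge [0.5426 0.2833]
A tabtops front edge L [0.5358 0.3134 0.249 ] R [0.5317 0.254  0.249 ] dist 0.0595 yaw deg -3.91 hinge [0.5437 0.283 ]
A rail L [0.5471 0.3674 0.205 ] R [0.5356 0.1986 0.205 ] dist 0.1692 yaw deg -3.9 hinge [0.5414 0.283 ]
B posts w1 L [0.5114 0.1073 0.238 ] R [ 0.4956 -0.0569  0.238 ] dist 0.165 yaw deg -5.5 hinge [0.4836 0.0271]
B floor w1 L [0.4904 0.1082 0.197 ] R [ 0.4741 -0.0598  0.197 ] dist 0.1688 yaw deg -5.54 hinge [0.4823 0.0242]
```

```bash
python3 -m jog '[1,0.01,-0.0125,0.03,0,0,0, 1,0,0,0.035,0,0,0, 1,0,0,0.03,0,0,0, 1,0,0,0.02,0,0,0, 1,0,0,0,0,0,0]' 40
python3 - <<'E'
from h import *
o=ctrl.get_obs();p=ctrl.get_image("wrist");print(np.round(o["tool_pos"],4),R.from_rotvec(o["tool_rot"]).as_matrix().round(3).tolist())
cv2.imwrite("pics/w3.png",cv2.resize(p["image"][100:384,80:420],None,fx=2,fy=2,interpolation=0))
# predicted tab positions
y=np.radians(-3.9);ex=np.array([np.cos(y),np.sin(y),0]);ey=np.array([-np.sin(y),np.cos(y),0]);c=np.array([.543,.2832,.205])
for a in (33,-33): print([((pix(p,c+dx*ex+a/1000*ey+[0,0,.044],o)-[80,100])*2).round() for dx in (-.01,.01)])
E
```

```text
t: 4.78
tool_pos: [0.5415, 0.2807, 0.2449]
tool_rot: [3.139, -0.11, -0.004]
contact_force: [-0.3, 0.7, 0.3]
opening: 0.0856
[0.5415 0.2807 0.2449] [[0.998, -0.07, -0.002], [-0.07, -0.998, -0.001], [-0.002, 0.001, -1.0]]
[array([228., 315.]), array([223., 254.])]
[array([449., 314.]), array([453., 254.])]
```

View pics/w3.png

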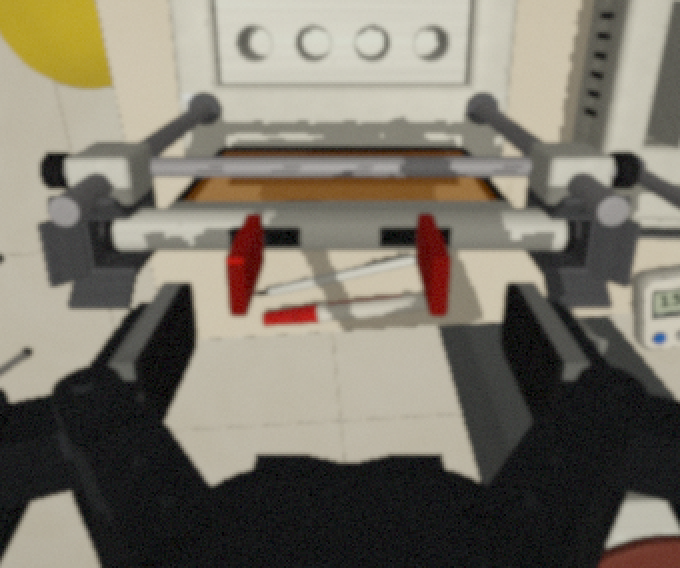

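The tabs' front top edges appear at crop (228,313) and (448,313), against a prediction of (228,315) and (449,314). The fit is good, and the jaws need about 2.5 mm more to the left.

```bash
python3 -m jog '[1,0.0015,-0.0026,0.005,0,0,0, 1,0,0,0.012,0,0,0, 1,0,0,0.011,0,0,0, 0.75,0,0,0,0,0,0, 0.6,0,0,0,0,0,0, 0,0,0,0,0,0,0, 0,0,0,0,0,0,0, 0,0,0,0,0,0,0]' 40
python3 - <<'E'
from h import *
o=ctrl.get_obs();p=ctrl.get_image("wrist");print(np.round(o["tool_pos"],4),o["opening"])
cv2.imwrite("pics/w4.png",cv2.resize(p["image"][100:384,80:420],None,fx=2,fy=2,interpolation=0))
E
```

```text
t: 5.82
tool_pos: [0.5451, 0.2848, 0.2213]
tool_rot: [-3.138, 0.108, -0.006]
contact_force: [-1.8, -0.4, 7.0]
opening: 0.0424
[0.5451 0.2848 0.2213] 0.04236001154717517
```

View pics/w4.png

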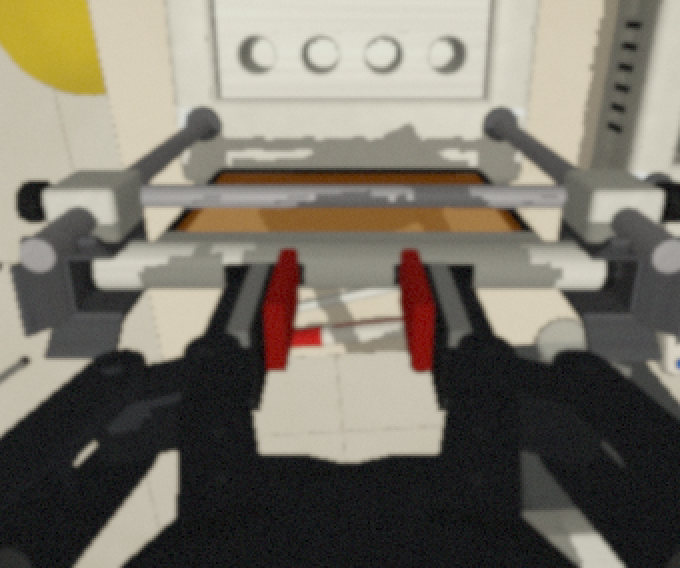

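Both tabs are pinched (opening 42 mm) and lie flat against the pads. Now I lift.

```bash
python3 -m jog '[0,0,0,-0.004,0,0,0, 0,0,0,-0.01,0,0,0, 0,0,0,-0.015,0,0,0, 0,0,0,-0.015,0,0,0, 0,0,0,0,0,0,0]' 40; python3 -m jog '[0,0,0,-0.03,0,0,0, 0,0,0,-0.035,0,0,0, 0,0,0,-0.035,0,0,0, 0,0,0,-0.025,0,0,0, 0,0,0,0,0,0,0]';  python3 - <<'E'
from h import *
o=ctrl.get_obs();p=ctrl.get_image("wrist");print(np.round(o["tool_pos"],4),o["opening"],R.from_rotvec(o["tool_rot"]).as_matrix().round(3).tolist())
np.save("w5.npy",[o,p],allow_pickle=True)
cv2.imwrite("pics/w5.png",cv2.resize(p["image"][100:384,80:420],None,fx=2,fy=2,interpolation=0))
E
```

```text
t: 6.5
tool_pos: [0.5449, 0.2848, 0.2652]
tool_rot: [-3.138, 0.108, -0.006]
contact_force: [0.8, -0.4, -2.6]
opening: 0.0425
t: 7.12
tool_pos: [0.5446, 0.2846, 0.3901]
tool_rot: [-3.138, 0.108, -0.007]
contact_force: [0.3, 1.1, -2.6]
opening: 0.0423
[0.5446 0.2846 0.3901] 0.04227877862693044 [[0.998, -0.069, 0.005], [-0.069, -0.998, 0.002], [0.004, -0.002, -1.0]]
```

View pics/w5.png

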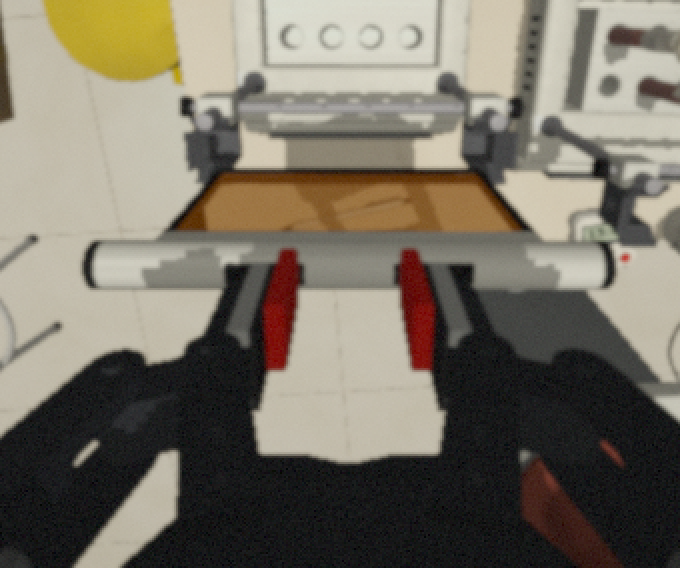

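Run:
```python
from h import *
o,p=np.load("w5.npy",allow_pickle=True)
M=np.array(p["mount"]);K=p["camera_matrix"]
def attz(u,v,z):
    d=M[:3,:3]@np.linalg.inv(K)@[u,v,1];c=M[:3,3];return (c+d*(z-c[2])/d[2]).round(4)
f=lambda x,y,z:attz(x/2+80-.25,y/2+100-.25,z)
print("rail",f(90,265,.016),f(611,265,.016)," panel bottom",f(222,173,.124),f(472,173,.124))
w1o,w1p=np.load("w1.npy",allow_pickle=True)
# tool frame goal: B hinge
for c in ([.4836,.0271],[.4823,.0242]):
    d=np.array([*c,0])-np.array([*o["tool_pos"][:2],0]); print((R.from_rotvec(o["tool_rot"]).as_matrix().T@d).round(4))
```

```text
rail [-0.0023 -0.0854  0.016 ] [-0.0023  0.0874  0.016 ]  panel bottom [-0.0043 -0.0662  0.124 ] [-0.0043  0.0652  0.124 ]
[-0.0431  0.2611 -0.0007]
[-0.0442  0.2641 -0.0008]
```

```bash
python3 -m jog '[0,-0.005,0.025,0,0,0,0.2, 0,-0.006,0.04,0,0,0,0.2, 0,-0.006,0.04,0,0,0,0.2, 0,-0.006,0.04,0,0,0,0.2,0,-0.006,0.04,0,0,0,0.2,0,-0.006,0.04,0,0,0,0.3,0,-0.005,0.025,0,0,0,0.3,0,-0.001,0.01,0,0,0,0, 0,0,0,0,0,0,0, 0,0,0,0,0,0,0]';  python3 - <<'E'
from h import *
o=ctrl.get_obs();p=ctrl.get_image("wrist");print(np.round(o["tool_pos"],4),o["opening"],R.from_rotvec(o["tool_rot"]).as_matrix().round(3).tolist())
np.save("w6.npy",[o,p],allow_pickle=True)
cv2.imwrite("pics/w6.png",cv2.resize(p["image"][95:295,120:390],None,fx=2.9,fy=2.9,interpolation=0))
f=lambda q:((q-[120,95])*2.9).round()
c=np.array([.4836,.0271]);y=np.radians(-5.5);ex=np.array([np.cos(y),np.sin(y)]);ey=np.array([-ex[1],ex[0]])
for s in(1,-1):print(f(pix(p,[*(c+.02*ex+s*.083*ey),.238],o)))
E
```

```text
t: 8.43
tool_pos: [0.4823, 0.0292, 0.3867]
tool_rot: [-3.137, 0.15, 0.001]
contact_force: [0.4, -0.3, -3.7]
opening: 0.0425
[0.4823 0.0292 0.3867] 0.04246890896052336 [[0.995, -0.095, -0.001], [-0.095, -0.995, 0.001], [-0.001, -0.001, -1.0]]
[176. 180.]
[610. 181.]
```

View pics/w6.png

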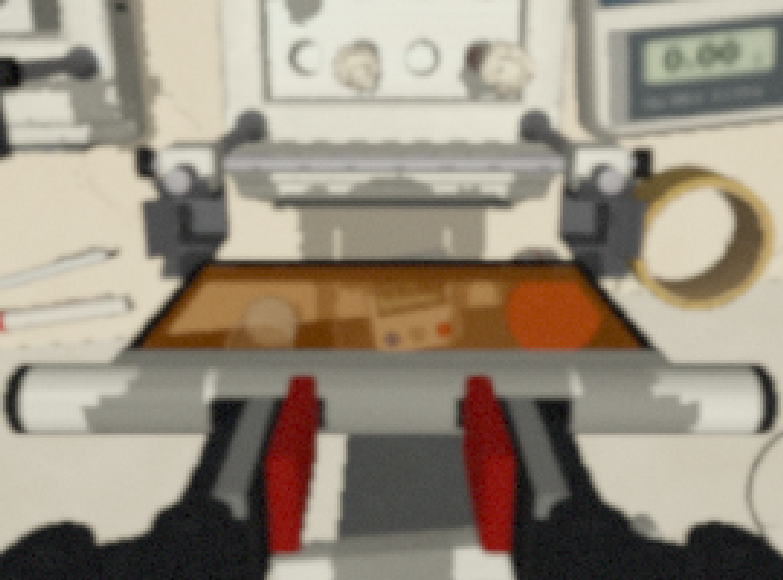

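Post tops show at crop (180,181) and (610,180), within 1.5 px of the prediction. I'll shift about 3 mm in tool x and 2 mm in tool y, then descend to just above the mouths.

```bash
python3 -m jog '[0,0.003,0.002,0,0,0,0, 0,0,0,0,0,0,0, 0,0,0,0.02,0,0,0, 0,0,0,0.025,0,0,0, 0,0,0,0.025,0,0,0, 0,0,0,0.025,0,0,0, 0,0,0,0.015,0,0,0, 0,0,0,0,0,0,0]';  python3 - <<'E'
from h import *
o=ctrl.get_obs();p=ctrl.get_image("wrist");print(np.round(o["tool_pos"],4),o["opening"],R.from_rotvec(o["tool_rot"]).as_matrix().round(3).tolist())
np.save("w7.npy",[o,p],allow_pickle=True)
cv2.imwrite("pics/w7.png",cv2.resize(p["image"][130:270,110:400],None,fx=2.7,fy=2.7,interpolation=0))
f=lambda q:((q-[110,130])*2.7).round()
c=np.array([.4836,.0266]);y=np.radians(-5.5);ex=np.array([np.cos(y),np.sin(y)]);ey=np.array([-ex[1],ex[0]])
for s in(1,-1):print(f(pix(p,[*(c+.02*ex+s*.083*ey),.238],o)))
E
```

```text
t: 9.48
tool_pos: [0.484, 0.0263, 0.2751]
tool_rot: [-3.138, 0.152, 0.006]
contact_force: [-0.3, 0.1, -2.9]
opening: 0.0421
[0.484  0.0263 0.2751] 0.042140376823222456 [[0.995, -0.097, -0.004], [-0.097, -0.995, 0.0], [-0.004, -0.0, -1.0]]
[ 72. 164.]
[701. 164.]
```

View pics/w7.png

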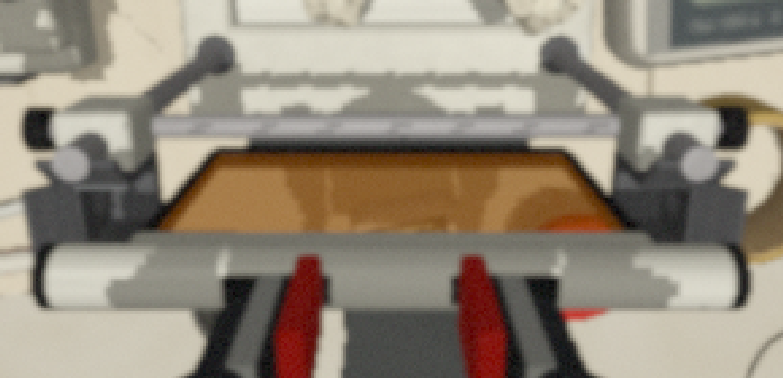

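Posts show at crop (71,164) and (698,164), mid 384.5. The rail ends are at 35 and 748, mid 391.5, so I shift about −1.2 mm in tool y and then feel the way down.

```bash
python3 -m jog '[0,0.001,-0.0012,0.003,0,0,0, 0,0,0,0.005,0,0,0, 0,0,0,0.004,0,0,0,0,0,0,0.003,0,0,0,0,0,0,0.003,0,0,0]';python3 -m jog '[0,0,0,0.002,0,0,0, 0,0,0,0.002,0,0,0,0,0,0,0.002,0,0,0]';python3 -m jog '[0,0,0,0.002,0,0,0, 0,0,0,0.002,0,0,0]'
```

```text
t: 10.15
tool_pos: [0.4861, 0.0272, 0.2591]
tool_rot: [-3.138, 0.152, 0.0]
contact_force: [-0.3, -0.7, -4.0]
opening: 0.0426
t: 10.52
tool_pos: [0.4861, 0.0273, 0.2532]
tool_rot: [-3.138, 0.152, -0.0]
contact_force: [-0.0, -1.0, -4.1]
opening: 0.0425
t: 10.78
tool_pos: [0.4861, 0.0272, 0.2492]
tool_rot: [-3.138, 0.152, -0.0]
contact_force: [0.1, 0.7, -4.0]
opening: 0.0425
```

```bash
python3 -m jog '[0,0,0,0.002,0,0,0, 0,0,0,0.002,0,0,0,0,0,0,0,0,0,0]';python3 -m jog '[0,0,0,0.002,0,0,0, 0,0,0,0.002,0,0,0,0,0,0,0,0,0,0]'
```

```text
t: 11.15
tool_pos: [0.486, 0.0272, 0.245]
tool_rot: [-3.138, 0.152, 0.001]
contact_force: [0.3, -1.0, -4.1]
opening: 0.0425
t: 11.52
tool_pos: [0.486, 0.0273, 0.241]
tool_rot: [-3.138, 0.152, 0.001]
contact_force: [-0.6, -0.2, -3.0]
opening: 0.0426
```

```bash
python3 -m jog '[0,0,0,0.002,0,0,0, 0,0,0,0.002,0,0,0,0,0,0,0,0,0,0]'
```

```text
t: 11.9
tool_pos: [0.486, 0.0272, 0.237]
tool_rot: [-3.138, 0.152, 0.001]
contact_force: [0.9, -0.5, -4.2]
opening: 0.0423
```

```bash
python3 -m jog '[0,0,0,0.0015,0,0,0, 0,0,0,0.0015,0,0,0,0,0,0,0,0,0,0]'
```

```text
t: 12.28
tool_pos: [0.486, 0.0273, 0.2341]
tool_rot: [-3.138, 0.152, 0.001]
contact_force: [-0.6, -0.6, -3.7]
opening: 0.0421
```

```bash
python3 -m jog '[0,0,0,0.0015,0,0,0, 0,0,0,0.0015,0,0,0,0,0,0,0,0,0,0]'
```

```text
t: 12.65
tool_pos: [0.486, 0.0273, 0.2311]
tool_rot: [-3.138, 0.152, 0.001]
contact_force: [-0.2, -0.5, -4.6]
opening: 0.0422
```

```bash
python3 -m jog '[0,0,0,0.0015,0,0,0, 0,0,0,0.0015,0,0,0,0,0,0,0,0,0,0]'
```

```text
t: 13.02
tool_pos: [0.4864, 0.0272, 0.2299]
tool_rot: [3.138, -0.152, 0.002]
contact_force: [-3.2, -0.4, 4.8]
opening: 0.0423
```

Contact: Fz has risen by about 9 N, with −3 N in x, which suggests the far flare rather than the floor. I'll shift toward −x and see.

```bash
python3 -m jog '[0,-0.001,0,0,0,0,0, 0,-0.001,0,0,0,0,0,0,0,0,0,0,0,0]'
```

```text
t: 13.4
tool_pos: [0.4859, 0.0272, 0.2299]
tool_rot: [3.138, -0.152, 0.009]
contact_force: [4.6, -0.2, 5.4]
opening: 0.0423
```

```bash
python3 -m jog '[0,0.0012,0,0,0,0,0, 0,0,0,0.0015,0,0,0,0,0,0,0,0,0,0]'
python3 - <<'E'
from h import *
o=ctrl.get_obs();print(o["wrist_torque"])
p=ctrl.get_image("wrist");np.save("w8.npy",[o,p],allow_pickle=True)
cv2.imwrite("pics/w8.png",cv2.resize(p["image"][130:270,110:400],None,fx=2.7,fy=2.7,interpolation=0))
s=ctrl.get_image("scene");cv2.imwrite("pics/s8.png",s["image"])
E
```

```text
t: 13.78
tool_pos: [0.4863, 0.0272, 0.2297]
tool_rot: [3.138, -0.152, 0.005]
contact_force: [-2.0, 0.8, 12.3]
opening: 0.0423
[0.05104454 0.43753305 0.01501925]
```

Run:
```python
import cv2,numpy as np
a=cv2.imread("pics/w8.png");a=cv2.resize(a,(783,378))[:,:][:340]
b=cv2.imread("pics/s8.png")[150:225,215:390]
b=cv2.resize(b,(583,250),interpolation=2)
c=np.zeros((592,783,3),np.uint8);c[:340]=a;c[342:592,:583]=b;cv2.imwrite("pics/c8.png",c)
```

```text
(no output)
```

View pics/c8.png

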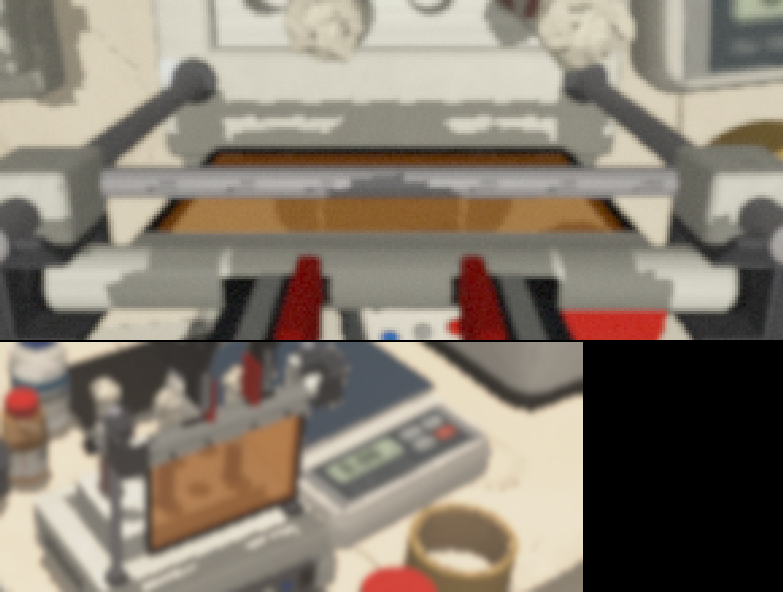

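In the wrist view the bar is at row 197 and the rail at row 231. That is the same bar-to-rail spacing as when the shield was seated in heater A (197.5 and 231), so the rail is fully home and centred. I'll ease the pressure and let go.

```bash
python3 -m jog '[0,0,0,-0.001,0,0,0, 0,0,0,-0.001,0,0,0,0,0,0,0,0,0,0]' 40; python3 -m jog '[0.55,0,0,0,0,0,0, 0.65,0,0,0,0,0,0, 0.75,0,0,0,0,0,0, 0.85,0,0,0,0,0,0, 1,0,0,0,0,0,0, 1,0,0,0,0,0,0, 1,0,0,0,0,0,0, 1,0,0,0,0,0,0]'
python3 - <<'E'
from h import *
o=ctrl.get_obs();p=ctrl.get_image("wrist");np.save("w9.npy",[o,p],allow_pickle=True);cv2.imwrite("pics/w9.png",p["image"])
h=cv2.cvtColor(p["image"],cv2.COLOR_BGR2HSV)
m=(((h[...,0]<8)|(h[...,0]>172))&(h[...,1]>150)&(h[...,2]>60)).astype(np.uint8)
n,l,st,c=cv2.connectedComponentsWithStats(m)
for i in range(1,n):
    if st[i,4]>40: print(st[i],c[i].round(1))
y=np.radians(-5.5);ex=np.array([np.cos(y),np.sin(y),0]);ey=np.array([-np.sin(y),np.cos(y),0])
for s in (-.0165,): 
  ctr=np.array(o["tool_pos"])+[0,0,s]-.0015*ex
  for a in (33,-33,22,-22): print(a,[pix(p,ctr+dx*ex+a/1000*ey+[0,0,zz],o).round(1) for dx,zz in((-.01,.044),(.01,.008))])
E
```

```text
t: 14.25
tool_pos: [0.4861, 0.0272, 0.2298]
tool_rot: [3.138, -0.152, 0.004]
contact_force: [1.3, -0.1, 7.1]
opening: 0.0424
t: 15.25
tool_pos: [0.4854, 0.0273, 0.229]
tool_rot: [-3.138, 0.152, -0.0]
contact_force: [0.9, 0.8, -0.2]
opening: 0.0852
[491 121   6   8  41] [493.4 124.4]
[188 227  24  61 889] [199.4 256.4]
[ 297  227   37   62 1237] [312.2 256.8]
[ 45 242  25  10 165] [ 57.7 246.9]
33 [array([189.8, 287. ]), array([200.6, 222.2])]
-33 [array([317., 287.]), array([306.4, 222.2])]
22 [array([211., 287.]), array([218.2, 222.2])]
-22 [array([295.8, 287. ]), array([288.7, 222.2])]
```

```bash
python3 - <<'E'
from h import *
o,p=np.load("w9.npy",allow_pickle=True)
h=cv2.cvtColor(p["image"],cv2.COLOR_BGR2HSV)
m=(((h[...,0]<8)|(h[...,0]>172))&(h[...,1]>150)&(h[...,2]>60))
for r in (235,250,265,275,282,286):
    c=np.where(m[r,150:360])[0]+150; s=np.split(c,np.where(np.diff(c)>1)[0]+1); print(r,[(x[0],x[-1]) for x in s if len(x)])
E
python3 -m jog '[1,0,0,-0.005,0,0,0, 1,0,0,-0.015,0,0,0, 1,0,0,-0.03,0,0,0, 1,0,0,-0.04,0,0,0, 1,0,0,-0.04,0,0,0, 1,0,0,-0.02,0,0,0,1,0,0,0,0,0,0]'
python3 - <<'E'
from h import *
o=ctrl.get_obs();p=ctrl.get_image("wrist");np.save("w10.npy",[o,p],allow_pickle=True);cv2.imwrite("pics/w10.png",p["image"])
print(np.round(o["tool_pos"],4))
y=np.radians(-5.5);ex=np.array([np.cos(y),np.sin(y),0]);ey=np.array([-np.sin(y),np.cos(y),0])
h=cv2.cvtColor(p["image"],cv2.COLOR_BGR2HSV)
m=(((h[...,0]<8)|(h[...,0]>172))&(h[...,1]>150)&(h[...,2]>60)).astype(np.uint8)
n,l,st,c=cv2.connectedComponentsWithStats(m)
for i in range(1,n):
    if st[i,4]>40: print(st[i],c[i].round(1))
for hc in ([.4836,.0266,.2135],):
  for a in (33,-33): print(a,[pix(p,np.array(hc)+dx*ex+a/1000*ey+[0,0,zz],o).round(1) for dx,zz in((-.01,.044),(.01,.008))])
E
```

```text
235 [(np.int64(197), np.int64(210)), (np.int64(297), np.int64(311))]
250 [(np.int64(192), np.int64(209)), (np.int64(277), np.int64(281)), (np.int64(298), np.int64(332)), (np.int64(354), np.int64(354))]
265 [(np.int64(189), np.int64(205)), (np.int64(301), np.int64(318)), (np.int64(323), np.int64(331))]
275 [(np.int64(190), np.int64(203)), (np.int64(304), np.int64(318))]
282 [(np.int64(192), np.int64(201)), (np.int64(306), np.int64(317))]
286 [(np.int64(193), np.int64(199)), (np.int64(307), np.int64(317))]
t: 16.18
tool_pos: [0.4859, 0.0273, 0.3808]
tool_rot: [3.138, -0.152, 0.006]
contact_force: [0.6, -0.5, -0.1]
opening: 0.0856
[0.4859 0.0273 0.3808]
[222 170  10  23 127] [226.7 180.8]
[277 170   9  23 127] [281.4 180.8]
[294 190  32  31 759] [309. 205.]
[100 207  18   7  79] [109.2 210.1]
[246 309  40  22 206] [263.7 320.8]
[286 309  40  32 274] [308.2 325.6]
33 [array([223.4, 194. ]), array([226.1, 167.7])]
-33 [array([285.7, 194. ]), array([282.9, 167.7])]
```

```bash
python3 -c "
from station import ctrl
print(ctrl.finish_job())"
```

```text
the job is handed in; nothing more can be done
None
```

The shield now hangs in the loaded heater with both pins sprung out. I handed the job in at about 16 s of the 45 s allowed; the hand-in gives no verdict.

**What I did:** I pinched both tabs and lifted the shield off the empty heater. I then lowered it between the loaded heater's posts until contact at about 8 mm above the nominal hinge height. At that point the wrist force rose by at most about 16 N, below the 25 N limit. I eased the pressure, opened the gripper and backed straight up.

**Last checks:**
- **Seating:** the rail sat at the same image distance from the socket bar as it had when seated in the empty heater (rows 197 and 231).
- **Pins:** after release, both tabs stood about 64 px apart over their outer faces. Fully out predicts 62 px.
- **Position:** the tabs were within 2–3 px of where the seated hinge axis puts them.
- **Robot clear:** contact force was about 0 with the gripper open and raised 150 mm.

**Disagreements and gaps:**
- The fingertips lightly touched the rail while gripping, at about 7 N.
- My two estimates of the sideways position (tool y) before the final descent differed by about 1 mm, so I used a value between them.
- I did not view a picture after release, having used all 12. The final pin, tab and position checks are numeric only, and I did not re-measure the tubes or bench items.

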